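Lay out the sun-and-moon glass panel

ROBOT

A 6-joint arm with a two-finger parallel gripper is mounted at the origin on the work surface. World frame = base frame: x ahead of the robot, y to its left, z up, the work surface at z = 0. Lengths are in m, angles in rad, forces in N, time in s.
With the tool pointing down it reaches from about 0.3 to 0.775 m from the base axis. Payload 14.6 kg.
Tool frame: the origin (TCP) lies midway between the tips of the shut fingers; the grasp point (between the pads) lies 19 mm behind it; z points along the fingers, y is the line along which they close (so a half turn about z gives the same grasp; the last joint's range is limited). The gripper opens to 94 mm and grips with 3 to 60 N. Pads are 16 mm wide; open, the fingers measure 119 mm over their backs; the gripper's body (75 mm by 177 mm) begins 78 mm behind the grasp point.
Start: joints at [1.157, 0.3, 1.521, -0, 1.321, -0.067], TCP at [0.187, 0.517, 0.205] pointing down, gripper open.
Joint ranges: [-3.03, 3.03], [-0.79, 2.21], [0.23, 2.52], [-1.04, 4.18], [0, 3.07], [-2.55, 2.55]. Speed limits (rad/s): [2.22, 2.22, 2.57, 3.14, 3.14, 3.14].

INTERFACE

Orientations are given as [roll, pitch, yaw] about the fixed x, y, z axes, in that order (R = Rz(yaw) Ry(pitch) Rx(roll)).
In Python, from station import telemetry, optics, ctrl gives the robot as it stands.
- The arm moves only by the tool carry_out, never from a script. Its argument "plan" is a list that holds one entry, the list of rows, each a list of 7 numbers: the shift along the tool's x, y, z in mm, then the turn, a rotation vector about the tool's x, y, z in rad, then the finger opening in mm, from 0 to 94. A call has 1 to 20 rows; each row shifts and turns the commanded pose from where the row before left it, along the tool's axes as they then stand; what a row does not reach is not made up. A row lasts 1/12 s, in which the tool goes at most 41.7 mm and 7.16 degrees, less where a joint would pass 70% of its speed; a pose out of reach is approached as far as the arm can. A call with a gripper value outside its range is refused whole. The fingers move at their own pace and stop on an object; "squeeze" is the grip in N (left out, the last holds). Time passes only in rows, so rows that do not move let the fingers close. It gives the time, the measured TCP pose, the force, the opening and the grip force at its end, in the units of the state.
- telemetry.get_obs(): the state, without advancing time (a new reading comes with each control period).
- optics.camera(name): name is "scene" or "top" or "wrist"; returns a dict with "pixels" (400x640x3 uint8, red, green, blue), "intrinsics" (3x3 intrinsics, pixels), "origin" and "rotation" of the camera in the world. Camera axes: x right, y down, z forward; pixel columns grow to the right and rows downward; lengths in m; the calibration is good to about 2 mm. A picture is of the moment at which its call begins. There is no depth.
- ctrl.hand_in(): hands the job in; it is judged then, once.
The state is a dict: "time_s": time; "qpos": joint angles; "joint_vel": joint speeds; "tau": joint torques, N m; "ee_pos": TCP position; "eef_rot": TCP orientation; "force": force on the tool from outside, world axes, zero at the start; "moment": the same for the moment, N m; "grip_width": finger opening in m; "grip_force": force on a finger pad.
Only numpy, scipy, OpenCV 4.12 (cv2) and the standard library are available. Lean on these libraries where they do the work, as an engineer would, in place of code of your own. Each camera call takes 0.05 s, during which the arm holds its last target. There are 200 camera calls.

TASK

Lay out the loose glass in the panel, far and near as seen from the robot: the red square in the far-row bay between the sun and the moon, the blue hexagon in the near bay directly in front of the moon, the green rectangle in the near bay directly in front of the sun with its long sides running front to back, and the violet disc between the blue and the green. Each piece lies flat in the middle of its bay, the red and green ones squared up with the strips; stand the brass weight upright on the middle of the red square. Set everything down gently, let go, and leave the glue bottle and the jar where they are.

Things in the scene. Friction and masses are not known exactly. Their poses are not given: they have to be found in the camera images.
- panel: Fixed flat pine panel, black backing, 214 (x) by 304 mm (y). 6 mm grey strips part it into 2 rows of 3 bays, each 84 mm square inside, 90 mm pitch. Origin: centre of underside, on the bench; x away from the robot (within 0.25 rad), y to its left. Bay centres: x +45 mm (far row) or -45 (near row), y +90, 0 or -90. Above the bench: backing top 4 mm, strips 8, rim 9.
- moon: The moon: plain white round glass piece, 44 mm across and 24 mm high, glued in one outer bay of the panel's far row (left or right differs from start to start). Origin: centre of its underside, on the backing, in the centre of its bay; axes parallel to the panel's.
- sun: The sun: yellow round glass piece with eight short orange rays, about 52 mm across the rays and 24 mm high, glued in the other outer bay of the far row. Origin: centre of its underside, on the backing, in the centre of its bay; axes parallel to the panel's.
- red: Loose on the bench at the start, right of the panel as seen from the robot. Red square glass slab, 42 x 42 x 24 mm high, about 110 g. Origin: centre of its underside; x and y along its sides, z up.
- blue: Loose on the bench at the start, right of the panel as seen from the robot. Blue hexagonal glass slab, 42 mm across flats, 48.5 mm across corners, 24 mm high, about 100 g. Origin: centre of its underside; y is square to two of its flats, x points at a corner, z up.
- green: Loose on the bench at the start, right of the panel as seen from the robot. Green rectangular glass slab, 60 mm (its x) by 38 mm (its y), 24 mm high, about 130 g. Origin: centre of its underside; z up.
- violet: Loose on the bench at the start, right of the panel as seen from the robot. Light violet round glass slab, 44 mm across, 24 mm high, about 90 g. Origin: centre of its underside; z up.
- weight: Loose on the bench at the start, right of the panel as seen from the robot. Brass weight, about 220 g: a round body 34 mm across and 22 mm high with an upright round grip knob on top, 20 mm across and 24 mm high (46 mm high in all). Origin: centre of its underside; z up.
- glue: Bystander: white glue bottle with a blue band and an orange nozzle, standing beyond the panel, 42 mm across, 122 mm high. Origin: centre of its underside. Leave it alone.
- jar: Bystander: clear jar of coloured glass nuggets with a grey lid, standing left of the panel, 60 mm across, 64 mm high. Origin: centre of its underside. Leave it alone.
Things that resemble listed ones, but are neither listed nor needed, are in the scene too. Of the things that look like the moon, take the one that is farthest to the robot's right at the start.

How it is judged:
At the end, for the whole second after the job is handed in: Each glass piece flat on the backing within 12 mm of its bay's centre (panel x and y): red between sun and moon, blue in front of moon, green in front of sun, violet between them; red and green within 0.2 rad of square, green lengthwise; weight upright on red within 10 mm; all at rest (x of red in the frame of panel between 0.033 and 0.057 m and y of red in the frame of panel between -0.012 and 0.012 m and z of red in the frame of panel between 0.001 and 0.007 m and angle between each of red, blue, green, violet, weight's own z axis and vertical below 0.06 rad and x of blue in the frame of moon between -0.102 and -0.078 m and y of blue in the frame of moon between -0.012 and 0.012 m and z of blue in the frame of panel between 0.001 and 0.007 m and x of green in the frame of sun between -0.102 and -0.078 m and y of green in the frame of sun between -0.012 and 0.012 m and z of green in the frame of panel between 0.001 and 0.007 m and x of violet in the frame of panel between -0.057 and -0.033 m and y of violet in the frame of panel between -0.012 and 0.012 m and z of violet in the frame of panel between 0.001 and 0.007 m and (angle between the x axis of red and the x axis of panel, either way round below 0.2 rad or angle between the x axis of red and the y axis of panel, either way round below 0.2 rad) and angle between the x axis of green and the x axis of panel, either way round below 0.2 rad and horizontal distance between weight and red below 0.01 m and z of weight in the frame of red between 0.021 and 0.027 m and linear speed of each of red, blue, green, violet, weight below 0.02 m/s and angular speed of each of red, blue, green, violet, weight below 0.2 rad/s); the robot touches nothing.
It fails at once if the glue bottle or the jar is disturbed (moved more than 20 mm or tipped) (distance of any of glue, jar from where it was at the start of the episode above 0.02 m or angle between any of glue, jar's own z axis and vertical above 0.3 rad).
It fails at once if a glass piece is dropped or pressed hard onto the panel, or the weight onto the red piece (over 60 N) (contact force between any of red, blue, green, violet and panel above 60 N or contact force between weight and red above 60 N).
It also fails if it takes over 122 s, if anything falls off the work surface, if the arm or the gripper's body presses on something with over 40 N, if the wrist force passes 120 N, or if a joint passes its speed limit or range.

## Working session

There is one attempt and no reset: what is moved stays moved. The work goes in short steps, Python scripts to look and compute and a tool call to move; the robot and the scene stay as the last step left them, time stands still between calls to the robot, and variables do not carry over. Pictures are saved under pics/ and viewed, at most 14 in all, crops included, and the job is handed in when it is done.

Besides the shell and the picture viewer there is one more tool, called after "Call:" as a command line: name --argument value ..., lists and objects as JSON in quotes. carry_out: Moves the arm, as the interface text tells. Its arguments: {"type":"object","properties":{"plan":{"type":"array","items":{"type":"array","items":{"type":"array","items":{"type":"number"}}}},"squeeze":{"type":"number"}},"required":["plan"]}

```bash
mkdir -p pics; ls
python3 - <<'E'
from station import telemetry, optics
import cv2
o=telemetry.get_obs();print(o)
for n in("top","scene"):
    c=optics.camera(n);cv2.imwrite(f"pics/{n}0.png",c["pixels"][...,::-1]);print(n,c["intrinsics"],c["origin"],c["rotation"])
E
```

```text
pics
{'time_s': 0.0, 'qpos': array([ 1.15740486e+00,  3.00456947e-01,  1.52160239e+00,  2.62722709e-05,
        1.32067110e+00, -6.66159134e-02]), 'joint_vel': array([-0.00051857, -0.0018421 ,  0.00061475,  0.00117418, -0.00178255,
        0.00117693]), 'tau': array([-4.01498128e-04, -5.31813598e+01, -3.52725792e+01,  7.08052190e-02,
        2.45075324e-02, -1.44893720e-04]), 'ee_pos': array([0.18682524, 0.51701682, 0.20488507]), 'eef_rot': array([-3.14045908e+00, -1.01129495e-04,  2.79481053e+00]), 'force': array([0.79238655, 0.00759079, 0.51909497]), 'moment': array([-0.02562576,  0.00849984, -0.01945959]), 'grip_force': 0.0, 'grip_width': 0.09410391298680401}
top [[372.05131709   0.         320.14736213]
 [  0.         372.05131709 196.43418229]
 [  0.           0.           1.        ]] [0.54787416 0.03611398 1.19581489] [-3.07314065e+00  1.42427099e-03 -1.58606268e+00]
scene [[491.84208165   0.         312.61660101]
 [  0.         491.84208165 197.91795957]
 [  0.           0.           1.        ]] [1.20248131 0.49906099 0.93737522] [-2.43104667  0.00676318  2.21221819]
```

View pics/top0.png

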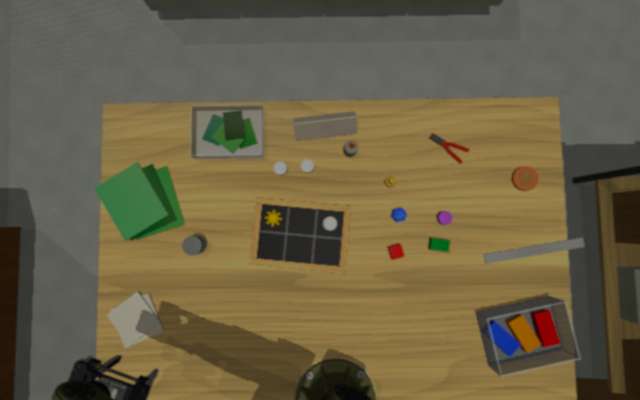

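View pics/scene0.png

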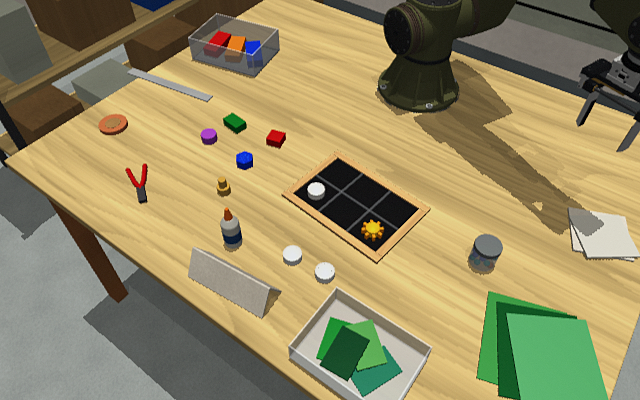

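```bash
cat > h.py <<'E'
import numpy as np, cv2
from scipy.spatial.transform import Rotation as R
from station import telemetry, optics
def ray(c,uv,z):
    uv=np.atleast_2d(np.float64(uv)); K=c["intrinsics"]
    rot=np.array(c["rotation"]); M=rot if rot.shape==(3,3) else R.from_euler('xyz',rot).as_matrix()
    d=(M@np.linalg.inv(K)@np.c_[uv,np.ones(len(uv))].T).T
    o=np.array(c["origin"]); return o+d*((z-o[2])/d[:,2])[:,None]
HSV={'red':((0,150,70),(6,255,255)),'green':((50,150,40),(80,255,255)),'blue':((108,150,60),(125,255,255)),
 'violet':((135,100,60),(160,255,255)),'brass':((15,120,60),(30,255,255)),'white':((0,0,120),(180,60,255)),'black':((0,0,0),(180,255,50))}
def blobs(px,col,amin):
    h=cv2.cvtColor(px,cv2.COLOR_RGB2HSV); m=cv2.inRange(h,*HSV[col])
    if col=='red': m|=cv2.inRange(h,(174,150,70),(180,255,255))
    cs,_=cv2.findContours(m,cv2.RETR_EXTERNAL,cv2.CHAIN_APPROX_NONE)
    return sorted([k for k in cs if cv2.contourArea(k)>=amin],key=cv2.contourArea)[::-1]
E
python3 - <<'E'
from h import *
c=optics.camera("top");p=c["pixels"]
x0,y0,x1,y1=245,130,465,280
cv2.imwrite("pics/crop.png",cv2.resize(p[y0:y1,x0:x1,::-1],None,fx=3.6,fy=3.6,interpolation=cv2.INTER_CUBIC))
q=np.zeros_like(p);q[y0:y1,x0:x1]=p[y0:y1,x0:x1]
for n in ('red','green','blue','violet','brass','white'):
    for k in blobs(q,n,25)[:6]:
        m=cv2.moments(k);u=np.array([m['m10'],m['m01']])/m['m00']
        w=ray(c,k[:,0],.012);r=cv2.minAreaRect(np.float32(w[:,:2]*1000))
        print(n,u.round(1),int(m['m00']),(ray(c,u,.012)[0,:2]*1000).round(1),np.round(r[1]),round(r[2],1))
# panel black bay region
k=blobs(q,'black',300)
for k in k: 
    r=cv2.minAreaRect(np.float32(ray(c,k[:,0],.004)[:,:2]*1000));print('bay',np.round(r[0],1),np.round(r[1],1),round(r[2],1))
E
```

```text
red [395.8 251.2] 139 [ 452.3 -199.4] [40. 40.] 14.9
red [451.7 148.8] 72 [ 776.  -388.9] [72. 47.] 68.1
green [439.  244.4] 176 [ 471.4 -336.6] [57. 34.] 87.8
green [248.9 137.4] 110 [823.5 263.3] [32. 49.] 89.9
blue [398.4 214.3] 111 [ 568.3 -211.2] [41. 35.] 89.1
violet [444.3 217.4] 125 [ 556.2 -356.6] [42. 35.] 89.1
brass [355.9 207.4] 31188 [592.2 -76.6] [706. 475.] 89.1
white [255.2 145.7] 177 [796.1 243.3] [52. 78.] 89.1
white [279.9 167.5] 123 [724.  164.3] [39. 42.] 89.5
white [306.8 165.4] 121 [729.6  77.8] [39. 42.] 89.3
white [329.7 223. ] 116 [543.9   7.6] [38. 38.] 89.1
bay [642.6  40.4] [2128.8 1286. ] 89.1
```

View pics/crop.png

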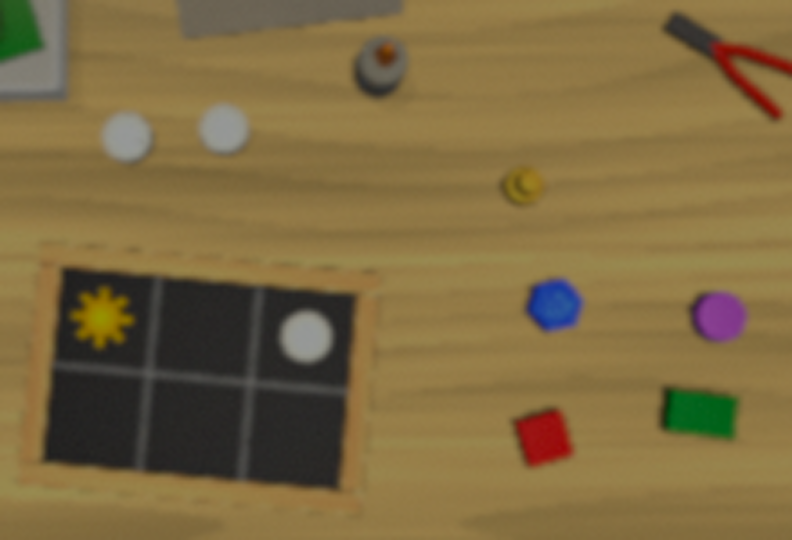

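Run:
```python
from h import *
c=optics.camera("top");p=c["pixels"]
q=np.full_like(p,255);q[195:275,248:355]=p[195:275,248:355]
m=cv2.inRange(cv2.cvtColor(q,cv2.COLOR_RGB2HSV),(0,0,0),(180,110,95))
m=cv2.morphologyEx(m,cv2.MORPH_CLOSE,np.ones((5,5)))
k=max(cv2.findContours(m,0,1)[0],key=cv2.contourArea)
w=np.float32(ray(c,k[:,0],.006)[:,:2]*1000);print('panel inner',cv2.minAreaRect(w))
q=np.zeros_like(p);q[172:190,382:400]=p[172:190,382:400]
h=cv2.cvtColor(q,cv2.COLOR_RGB2HSV);
m=cv2.inRange(h,(20,165,20),(35,255,255));u=np.argwhere(m)[:,::-1];print('weight',len(u),u.mean(0),ray(c,u.mean(0),.02))
q=np.zeros_like(p);q[205:228,262:285]=p[205:228,262:285];h=cv2.cvtColor(q,cv2.COLOR_RGB2HSV);
m=cv2.inRange(h,(15,150,120),(35,255,255));u=np.argwhere(m)[:,::-1];print('sun',len(u),u.mean(0),ray(c,u.mean(0),.016))
print('moon',ray(c,(329.7,223),.016))
w=optics.camera("wrist");print(w["intrinsics"],w["origin"],w["rotation"])
```

```text
panel inner ((509.2055358886719, 102.60560607910156), (261.4656982421875, 171.8313446044922), 83.831298828125)
weight 91 [390.06593407 181.07692308] [[ 0.67397385 -0.18621787  0.02      ]]
sun 119 [272.87394958 217.83193277] [[0.56316722 0.1872767  0.016     ]]
moon [[0.54409941 0.00763406 0.016     ]]
[[276.51835299   0.         316.18537157]
 [  0.         276.51835299 193.78575135]
 [  0.           0.           1.        ]] [0.11216072 0.54365091 0.38523366] [2.86462838e+00 9.74677286e-04 1.22415566e+00]
```

Moon look-alikes sit at top-view pixels (280,168), (307,165) and (330,223). The last is the farthest right, and the crop shows it in the panel's far-row right bay, so that's the moon. The sun is in the left bay at (273,217). The panel's inner size and the sun/moon positions agree: centre (509, 102.5) mm, yaw -0.1065. I'll start with red.

Call:
carry_out --plan '[[[0,0,0,0,0,0.12,94],[0,0,0,0,0,0.12,94],[0,0,0,0,0,0.12,94],[0,0,0,0,0,0.12,94],[0,0,0,0,0,0.12,94],[0,0,0,0,0,0.12,94],[0,0,0,0,0,0.12,94],[0,0,0,0,0,0.12,94],[-38,3.4,0,0,0,0,94],[-38,3.4,0,0,0,0,94],[-38,3.4,0,0,0,0,94],[-38,3.4,0,0,0,0,94],[-38,3.4,0,0,0,0,94],[-38,3.4,0,0,0,0,94],[-38,3.4,0,0,0,0,94],[-38,3.4,0,0,0,0,94],[-38,3.4,0,0,0,0,94],[-38,3.4,0,0,0,0,94],[-38,3.4,0,0,0,0,94],[-38,3.4,0,0,0,0,94]]]' --squeeze 15

```text
time_s: 1.92
ee_pos: [0.3454, 0.0859, 0.2057]
eef_rot: [3.141, 0.0, 1.835]
force: [1.9, 1.4, 0.4]
grip_width: 0.0941
grip_force: 0.0
```

Call:
carry_out --plan '[[[-38,3.4,0,0,0,0,94],[-38,3.4,0,0,0,0,94],[-38,3.4,10,0,0,0,94],[-38,3.4,10,0,0,0,94],[-38,3.4,15,0,0,0,94],[-38,3.4,15,0,0,0,94],[-38,3.4,15,0,0,0,94],[-38,3.4,15,0,0,0,94],[0,0,0,0,0,0,94],[0,0,0,0,0,0,94]]]'

```text
time_s: 2.75
ee_pos: [0.4504, -0.1997, 0.124]
eef_rot: [-3.14, -0.002, 1.832]
force: [-1.4, 1.0, 0.4]
grip_width: 0.094
grip_force: 0.0
```

```bash
cat >> h.py <<'E'
def go(x,y,z,yaw=None):
    "tool-frame move (mm) from now to world x,y,z mm, after turning to yaw; prints"
    o=telemetry.get_obs();e=o["ee_pos"]*1000;yw=o["eef_rot"][2]
    yaw=yw if yaw is None else yaw
    M=R.from_euler('xyz',[np.pi,0,yaw]).as_matrix()
    print('at',e.round(1),o["eef_rot"].round(3),'t',round(o["time_s"],2),'turn_z',round(yw-yaw,3),'shift',(M.T@(np.array([x,y,z])-e)).round(1))
def shot(cam,f,crop=None,s=1):
    c=optics.camera(cam);p=c["pixels"]
    if crop: a,b,d,e=crop;q=cv2.resize(p[b:e,a:d],None,fx=s,fy=s,interpolation=cv2.INTER_CUBIC)
    else:q=p
    cv2.imwrite(f"pics/{f}.png",q[...,::-1]);return c
def meas(c,names,z,amin=200):
    for n in names:
        for k in blobs(c["pixels"],n,amin)[:2]:
            m=cv2.moments(k);u=np.array([m['m10'],m['m01']])/m['m00']
            r=cv2.minAreaRect(np.float32(ray(c,k[:,0],z)[:,:2]*1000))
            print(n,u.round(1),(ray(c,u,z)[0,:2]*1000).round(1),np.round(r[0],1),np.round(r[1]),round(r[2],1))
E
python3 - <<'E'
from h import *
c=shot("wrist","w1");meas(c,['red','blue','green','violet'],.012)
go(452,-199,7)
E
```

```text
red [319.7 192.3] [ 454.5 -200.8] [ 454.6 -201.5] [43. 42.] 15.0
blue [422.3 226.7] [ 577.6 -209.8] [ 578.6 -208.6] [33. 48.] 58.1
green [308.5 290.2] [ 473.8 -323.7] [ 475.8 -326.7] [29. 39.] 83.5
violet [367.5 336.1] [ 564.  -369.8] [ 564.4 -372.2] [43. 30.] 15.1
at [ 450.6 -198.7  125. ] [-3.141e+00 -1.000e-03  1.834e+00] t 2.8 turn_z 0.0 shift [ -0.7   1.3 118. ]
```

View pics/w1.png

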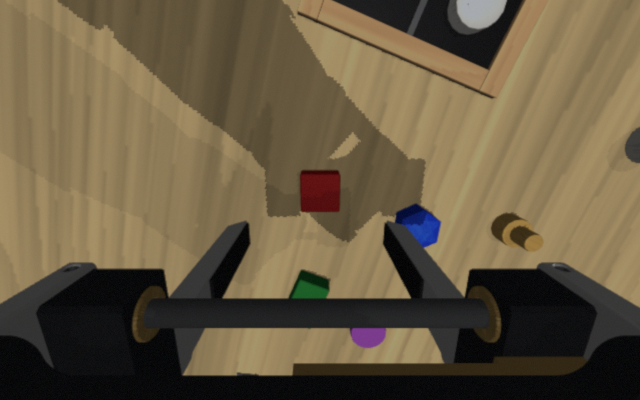

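The wrist view shows red centred at (320,192), squared to the fingers at 15°. Blue is at (422,227), with the fingers hiding part of it. Descending on red.

Call:
carry_out --plan '[[[-2.2,2.4,26,0,0,0,80],[0,0,26,0,0,0,70],[0,0,26,0,0,0,70],[0,0,20,0,0,0,70],[0,0,12,0,0,0,70],[0,0,8,0,0,0,60],[0,0,0,0,0,0,50],[0,0,0,0,0,0,36],[0,0,0,0,0,0,36],[0,0,0,0,0,0,36],[0,0,0,0,0,0,36]]]'

```text
time_s: 3.72
ee_pos: [0.4544, -0.2003, 0.0086]
eef_rot: [3.14, 0.001, 1.835]
force: [-1.1, 3.2, 7.5]
grip_width: 0.042
grip_force: 15.0
```

```bash
python3 -c "
from h import *
print(telemetry.get_obs()['grip_width'],telemetry.get_obs()['grip_force'])
go(553.7,97.7,60,1.464)"
```

```text
0.04196434352682148 15.003165453672409
at [ 454.4 -200.3    8.6] [3.140e+00 1.000e-03 1.835e+00] t 3.72 turn_z 0.371 shift [306.9  67.  -51.4]
```

Call:
carry_out --plan '[[[0,0,-10,0,0,0,36],[0,0,-20,0,0,0,36],[0,0,-22,0,0,0,36],[0,0,0,0,0,0.1,36],[0,0,0,0,0,0.1,36],[0,0,0,0,0,0.1,36],[0,0,0,0,0,0.07,36],[17,3.7,0,0,0,0,36],[34,7.4,0,0,0,0,36],[34,7.4,0,0,0,0,36],[34,7.4,0,0,0,0,36],[34,7.4,0,0,0,0,36],[34,7.4,0,0,0,0,36],[34,7.4,0,0,0,0,36],[34,7.4,0,0,0,0,36],[34,7.4,0,0,0,0,36],[18,4,0,0,0,0,36],[0,0,0,0,0,0,36],[0,0,0,0,0,0,36]]]'

```text
time_s: 5.3
ee_pos: [0.5527, 0.0986, 0.0599]
eef_rot: [3.141, 0.0, 1.466]
force: [0.1, -1.2, -1.7]
grip_width: 0.0421
grip_force: 15.0
```

```bash
python3 -c "
from h import *
c=shot('wrist','w2')
meas(c,['red'],.06-.008+.012)
go(553.7,97.7,13,1.464)"
```

```text
red [316.1 232.4] [553.   99.8] [552.8  98.9] [50. 45.] 84.0
at [552.6  97.8  59.9] [-3.142  0.     1.465] t 5.35 turn_z 0.001 shift [ 0.   1.1 46.9]
```

View pics/w2.png

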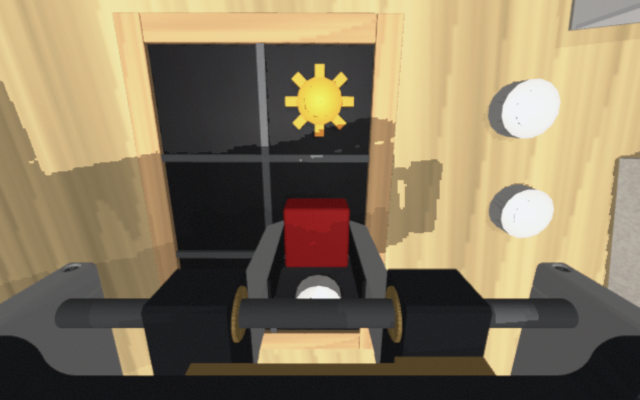

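Red is held above the middle far bay at (316,232), with the sun at (320,100) and the moon at (318,290), and it is parallel to the strips. Lowering.

Call:
carry_out --plan '[[[0,1.1,15,0,0,0,36],[0,0,15,0,0,0,36],[0,0,8,0,0,0,36],[0,0,5,0,0,0,36],[0,0,2,0,0,0,36],[0,0,1,0,0,0,36],[0,0,0.7,0,0,0,36],[0,0,0.3,0,0,0,36],[0,0,0,0,0,0,42],[0,0,0,0,0,0,46],[0,0,0,0,0,0,52],[0,0,0,0,0,0,54],[0,0,0,0,0,0,54],[0,0,-10,0,0,0,54],[0,0,-20,0,0,0,54],[0,0,-30,0,0,0,54],[0,0,-30,0,0,0,80],[0,0,-30,0,0,0,94]]]'

```text
time_s: 6.85
ee_pos: [0.5537, 0.0979, 0.1346]
eef_rot: [3.141, -0.0, 1.465]
force: [-0.4, 0.5, 0.4]
grip_width: 0.0642
grip_force: 0.0
```

```bash
python3 -c "
from h import *
c=optics.camera('wrist');meas(c,['red'],.016)
c=optics.camera('top');meas(c,['blue'],.012,60)
go(572,-210,122,1.57)"
```

```text
red [316.5 188. ] [554.4  98.7] [554.3  98.1] [46. 44.] 83.9
blue [503.7 339.1] [ 176.1 -526.7] [ 178.6 -520.7] [110.  52.] 47.1
blue [398.4 214.3] [ 568.3 -211.2] [ 567.7 -211.5] [41. 35.] 89.1
at [555.9  98.2 138.2] [ 3.133e+00 -2.000e-03  1.465e+00] t 6.95 turn_z -0.105 shift [-308.2   16.3   16.2]
```

Call:
carry_out --plan '[[[-17,2.5,0,0,0,0,94],[-34,5,2,0,0,0,94],[-34,5,2,0,0,0,94],[-34,5,2,0,0,0,94],[-34,5,2,0,0,0,94],[-34,5,2,0,0,0,94],[-34,5,2,0,0,0,94],[-34,5,2,0,0,0,94],[-34,5,2,0,0,0,94],[-17,2.2,0,0,0,0,94],[0,0,0,0,0,0,94],[0,0,0,0,0,0,94]]]'

```text
time_s: 7.95
ee_pos: [0.5656, -0.2115, 0.1162]
eef_rot: [-3.141, -0.0, 1.463]
force: [-0.6, 1.0, -0.1]
grip_width: 0.0935
grip_force: 0.0
```

```bash
python3 -c "
from h import *
c=shot('wrist','w3',(220,130,420,250),4)
meas(c,['blue'],.012)
k=blobs(c['pixels'],'blue',200)[0]
print((ray(c,cv2.approxPolyDP(cv2.convexHull(k),3,True)[:,0],.024)[:,:2]*1000).round())
go(568,-211,8)"
```

```text
blue [319.6 193.1] [ 569.3 -212.9] [ 569.4 -213.1] [49. 44.] 40.9
[[ 566. -185.]
 [ 586. -192.]
 [ 591. -219.]
 [ 574. -234.]
 [ 553. -226.]
 [ 548. -205.]]
at [ 565.8 -210.6  116.3] [-3.141 -0.     1.465] t 8.0 turn_z 0.0 shift [ -0.2   2.3 108.3]
```

View pics/w3.png

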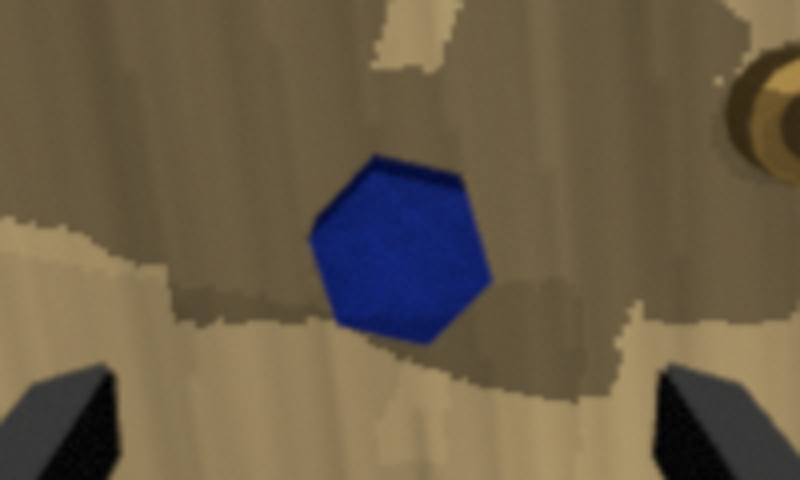

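Blue's hexagon is at (320,193) in the full frame. Its left and right flats lean 17° from the finger faces, so I'll turn the tool by -0.30 and descend.

Call:
carry_out --plan '[[[0,0,0,0,0,-0.1,84],[0,0,0,0,0,-0.1,76],[0,0,0,0,0,-0.1,70],[-2.5,2.7,24,0,0,0,70],[0,0,26,0,0,0,70],[0,0,26,0,0,0,70],[0,0,18,0,0,0,70],[0,0,9,0,0,0,64],[0,0,5,0,0,0,58],[0,0,0,0,0,0,50],[0,0,0,0,0,0,36],[0,0,0,0,0,0,36],[0,0,0,0,0,0,36],[0,0,0,0,0,0,36]]]'

```text
time_s: 9.17
ee_pos: [0.5698, -0.2131, 0.0098]
eef_rot: [3.14, 0.001, 1.765]
force: [0.4, 1.7, 6.2]
grip_width: 0.0422
grip_force: 15.0
```

```bash
python3 -c "
from h import *
print(telemetry.get_obs()['grip_width'])
go(454.7,17.8,70,1.465)"
```

```text
0.04219859093205846
at [ 569.8 -213.1    9.8] [3.140e+00 1.000e-03 1.765e+00] t 9.17 turn_z 0.3 shift [ 217.5 -138.8  -60.2]
```

Call:
carry_out --plan '[[[0,0,-10,0,0,0,36],[0,0,-22,0,0,0,36],[0,0,-28,0,0,0,36],[0,0,0,0,0,0.1,36],[0,0,0,0,0,0.1,36],[0,0,0,0,0,0.1,36],[13.6,-8.7,0,0,0,0,36],[27.2,-17.3,0,0,0,0,36],[27.2,-17.3,0,0,0,0,36],[27.2,-17.3,0,0,0,0,36],[27.2,-17.3,0,0,0,0,36],[27.2,-17.3,0,0,0,0,36],[27.2,-17.3,0,0,0,0,36],[27.2,-17.3,0,0,0,0,36],[13.6,-8.7,0,0,0,0,36],[0,0,0,0,0,0,36],[0,0,0,0,0,0,36]]]'

```text
time_s: 10.58
ee_pos: [0.4547, 0.0182, 0.0693]
eef_rot: [3.14, 0.0, 1.466]
force: [0.3, -1.3, -1.1]
grip_width: 0.0419
grip_force: 15.0
```

```bash
python3 -c "
from h import *
c=optics.camera('wrist');meas(c,['blue'],.07-.01+.012)
go(454.7,17.8,14,1.465)"
```

```text
blue [316.2 231.6] [454.9  19.5] [455.2  18.7] [57. 45.] 82.2
at [454.9  17.6  69.1] [3.14  0.    1.465] t 10.63 turn_z 0.0 shift [ 0.1 -0.2 55.1]
```

Call:
carry_out --plan '[[[0,0,18,0,0,0,36],[0,0,18,0,0,0,36],[0,0,9,0,0,0,36],[0,0,6,0,0,0,36],[0,0,2,0,0,0,36],[0,0,1,0,0,0,36],[0,0,0.7,0,0,0,36],[0,0,0.3,0,0,0,36],[0,0,0,0,0,0,42],[0,0,0,0,0,0,46],[0,0,0,0,0,0,52],[0,0,0,0,0,0,54],[0,0,0,0,0,0,54],[0,0,-10,0,0,0,54],[0,0,-20,0,0,0,54],[0,0,-30,0,0,0,54],[0,0,-30,0,0,0,80],[0,0,-30,0,0,0,94]]]'

```text
time_s: 12.13
ee_pos: [0.4541, 0.018, 0.1356]
eef_rot: [3.142, 0.0, 1.465]
force: [0.4, -0.4, -0.0]
grip_width: 0.0638
grip_force: 0.0
```

```bash
python3 -c "
from h import *
c=optics.camera('wrist');meas(c,['blue'],.016)
go(472,-336,122,1.5)"
```

```text
blue [316.7 188.1] [454.9  18.4] [455.1  17.8] [53. 45.] 82.9
at [456.5  18.  141.1] [ 3.134e+00 -1.000e-03  1.465e+00] t 12.18 turn_z -0.035 shift [-352.    40.5   19.1]
```

Call:
carry_out --plan '[[[-17,2.7,0,0,0,0,94],[-35,5.3,2,0,0,0,94],[-35,5.3,2,0,0,0,94],[-35,5.3,2,0,0,0,94],[-35,5.3,2,0,0,0,94],[-35,5.3,2,0,0,0,94],[-35,5.3,2,0,0,0,94],[-35,5.3,2,0,0,0,94],[-35,5.3,2,0,0,0,94],[-35,5.3,2,0,0,0,94],[-18,2.7,0,0,0,0,94],[0,0,0,0,0,0,94],[0,0,0,0,0,0,94]]]'

```text
time_s: 13.27
ee_pos: [0.4699, -0.3359, 0.1155]
eef_rot: [-3.141, -0.0, 1.463]
force: [-0.7, 0.5, -0.6]
grip_width: 0.0941
grip_force: 0.0
```

```bash
python3 -c "
from h import *
c=optics.camera('wrist');meas(c,['green','violet'],.012)
go(472,-336,8)"
```

```text
green [318.9 193. ] [ 472.9 -336.9] [ 473.1 -338.3] [61. 37.] 83.1
violet [401.9 203.8] [ 560.6 -358.6] [ 560.5 -359.1] [43. 44.] 39.1
at [ 470.  -335.1  115.6] [-3.141 -0.     1.465] t 13.32 turn_z 0.0 shift [ -0.7   2.  107.6]
```

Call:
carry_out --plan '[[[-2.1,3.2,24,0,0,0,76],[0,0,26,0,0,0,70],[0,0,26,0,0,0,66],[0,0,18,0,0,0,66],[0,0,9,0,0,0,64],[0,0,5,0,0,0,58],[0,0,0,0,0,0,50],[0,0,0,0,0,0,32],[0,0,0,0,0,0,32],[0,0,0,0,0,0,32],[0,0,0,0,0,0,32],[0,0,0,0,0,0,32]]]'

```text
time_s: 14.32
ee_pos: [0.4736, -0.3384, 0.0087]
eef_rot: [3.14, 0.001, 1.465]
force: [-0.8, 1.4, 6.1]
grip_width: 0.0378
grip_force: 15.0
```

```bash
python3 -c "
from h import *
print(telemetry.get_obs()['grip_width'])
go(473.9,196.8,70,1.465)"
```

```text
0.03775893188372785
at [ 473.6 -338.4    8.7] [3.140e+00 1.000e-03 1.465e+00] t 14.32 turn_z -0.0 shift [532.2 -56.2 -61.3]
```

Call:
carry_out --plan '[[[0,0,-10,0,0,0,32],[0,0,-22,0,0,0,32],[0,0,-29,0,0,0,32],[18,-1.9,0,0,0,0,32],[35.5,-3.7,0,0,0,0,32],[35.5,-3.7,0,0,0,0,32],[35.5,-3.7,0,0,0,0,32],[35.5,-3.7,0,0,0,0,32],[35.5,-3.7,0,0,0,0,32],[35.5,-3.7,0,0,0,0,32],[35.5,-3.7,0,0,0,0,32],[35.5,-3.7,0,0,0,0,32],[35.5,-3.7,0,0,0,0,32],[35.5,-3.7,0,0,0,0,32],[35.5,-3.7,0,0,0,0,32],[35.5,-3.7,0,0,0,0,32],[35.5,-3.7,0,0,0,0,32],[35.5,-3.7,0,0,0,0,32],[18,-1.9,0,0,0,0,32]]]'

```text
time_s: 15.9
ee_pos: [0.474, 0.2011, 0.0694]
eef_rot: [3.141, -0.001, 1.467]
force: [-0.5, 0.7, -1.3]
grip_width: 0.0378
grip_force: 15.0
```

Call:
carry_out --plan '[[[0,0,0,0,0,-0.06,32],[0,0,0,0,0,-0.12,32],[0,0,0,0,0,-0.12,32],[0,0,0,0,0,-0.12,32],[0,0,0,0,0,-0.12,32],[0,0,0,0,0,-0.12,32],[0,0,0,0,0,-0.12,32],[0,0,0,0,0,-0.12,32],[0,0,0,0,0,-0.12,32],[0,0,0,0,0,-0.12,32],[0,0,0,0,0,-0.12,32],[0,0,0,0,0,-0.12,32],[0,0,0,0,0,-0.12,32],[0,0,0,0,0,-0.07,32],[0,0,0,0,0,0,32],[0,0,0,0,0,0,32],[0,0,0,0,0,0,32]]]'

```text
time_s: 17.32
ee_pos: [0.4743, 0.1978, 0.0688]
eef_rot: [3.141, 0.0, 3.032]
force: [0.6, -1.0, -1.5]
grip_width: 0.038
grip_force: 15.0
```

```bash
python3 -c "
from h import *
c=shot('wrist','w4');meas(c,['green'],.07-.0087+.012)
go(473.9,196.8,13,3.035)"
```

```text
green [316.2 230.2] [470.7 197.6] [473.  197.3] [40. 69.] 83.5
at [474.3 197.8  68.7] [3.141 0.    3.033] t 17.37 turn_z -0.002 shift [ 0.2 -1.  55.7]
```

View pics/w4.png

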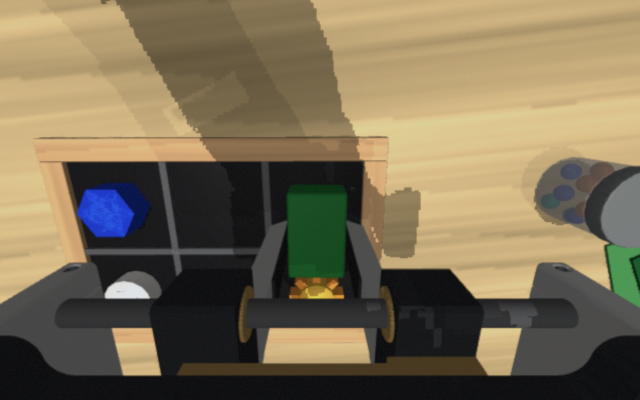

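Green is held at (316,230), lengthwise and in line with the sun at (318,290). Blue is in its bay at (108,210) in front of the moon at (132,288). Lowering green.

Call:
carry_out --plan '[[[0,-1,18,0,0,0,32],[0,0,18,0,0,0,32],[0,0,9,0,0,0,32],[0,0,6,0,0,0,32],[0,0,2,0,0,0,32],[0,0,1.2,0,0,0,32],[0,0,0.7,0,0,0,32],[0,0,0.6,0,0,0,32],[0,0,0,0,0,0,38],[0,0,0,0,0,0,42],[0,0,0,0,0,0,48],[0,0,0,0,0,0,50],[0,0,0,0,0,0,50],[0,0,-10,0,0,0,50],[0,0,-20,0,0,0,50],[0,0,-30,0,0,0,50],[0,0,-30,0,0,0,80],[0,0,-30,0,0,0,94]]]'

```text
time_s: 18.87
ee_pos: [0.4739, 0.1967, 0.1351]
eef_rot: [3.142, 0.0, 3.035]
force: [-0.6, -0.3, 1.2]
grip_width: 0.0601
grip_force: 0.0
```

Call:
carry_out --plan '[[[0,0,0,0,0,0.06,94],[0,0,0,0,0,0.12,94],[0,0,0,0,0,0.12,94],[0,0,0,0,0,0.12,94],[0,0,0,0,0,0.12,94],[0,0,0,0,0,0.12,94],[0,0,0,0,0,0.12,94],[0,0,0,0,0,0.12,94],[0,0,0,0,0,0.12,94],[0,0,0,0,0,0.12,94],[0,0,0,0,0,0.12,94],[0,0,0,0,0,0.12,94],[0,0,0,0,0,0.12,94],[0,0,0,0,0,0.07,94]]]'

```text
time_s: 20.03
ee_pos: [0.4741, 0.1968, 0.1338]
eef_rot: [3.141, -0.0, 1.458]
force: [0.6, -1.0, -0.9]
grip_width: 0.0939
grip_force: 0.0
```

```bash
python3 -c "
from h import *
c=optics.camera('top');meas(c,['green'],.016,120)
go(560,-359,125,1.465)"
```

```text
green [159.2 179.1] [691.9 549.2] [683.  538.4] [135.  63.] 30.1
green [156.7 225.2] [545.4 555.1] [539.9 559.5] [ 53. 159.] 40.6
at [474.1 196.8 133.8] [ 3.141 -0.     1.456] t 20.08 turn_z -0.009 shift [-543.7  144.1    8.8]
```

Call:
carry_out --plan '[[[-16,8.5,0,0,0,0,94],[-34,8.8,0,0,0,0,94],[-34,8.8,0,0,0,0,94],[-34,8.8,0,0,0,0,94],[-34,8.8,0,0,0,0,94],[-34,8.8,0,0,0,0,94],[-34,8.8,0,0,0,0,94],[-34,8.8,0,0,0,0,94],[-34,8.8,0,0,0,0,94],[-34,8.8,0,0,0,0,94],[-34,8.8,2,0,0,0,94],[-34,8.8,2,0,0,0,94],[-34,8.8,2,0,0,0,94],[-34,8.8,4,0,0,0,94],[-34,8.8,4,0,0,0,94],[-34,8.8,4,0,0,0,94],[-16,8.5,0,0,0,0,94],[0,0,0,0,0,0,94],[0,0,0,0,0,0,94]]]'

```text
time_s: 21.67
ee_pos: [0.5647, -0.3583, 0.1149]
eef_rot: [-3.141, -0.0, 1.465]
force: [0.8, 0.4, -0.5]
grip_width: 0.0942
grip_force: 0.0
```

```bash
python3 -c "
from h import *
c=shot('wrist','w5');meas(c,['violet'],.012)
go(560,-358,8)"
```

```text
violet [308.9 192.4] [ 557.2 -357.4] [ 557.2 -357.9] [43. 43.] 84.0
at [ 564.8 -357.4  115.1] [-3.141 -0.     1.466] t 21.72 turn_z 0.0 shift [ -1.1  -4.7 107.1]
```

Call:
carry_out --plan '[[[-1.1,-7.6,24,0,0,0,80],[0,0,26,0,0,0,72],[0,0,26,0,0,0,72],[0,0,18,0,0,0,72],[0,0,9,0,0,0,68],[0,0,4,0,0,0,60],[0,0,0,0,0,0,50],[0,0,0,0,0,0,38],[0,0,0,0,0,0,38],[0,0,0,0,0,0,38],[0,0,0,0,0,0,38],[0,0,0,0,0,0,38]]]'

```text
time_s: 22.72
ee_pos: [0.5579, -0.3585, 0.0095]
eef_rot: [3.14, 0.001, 1.465]
force: [-0.6, 2.2, 6.6]
grip_width: 0.0432
grip_force: 15.0
```

```bash
python3 -c "
from h import *
print(telemetry.get_obs()['grip_width'])
go(464.3,107.3,70,1.465)"
```

```text
0.043209686133178236
at [ 557.9 -358.5    9.5] [3.140e+00 1.000e-03 1.465e+00] t 22.72 turn_z -0.0 shift [ 453.3 -142.2  -60.5]
```

Call:
carry_out --plan '[[[0,0,-10,0,0,0,38],[0,0,-22,0,0,0,38],[0,0,-28.5,0,0,0,38],[16.6,-5.1,0,0,0,0,38],[35,-11,0,0,0,0,38],[35,-11,0,0,0,0,38],[35,-11,0,0,0,0,38],[35,-11,0,0,0,0,38],[35,-11,0,0,0,0,38],[35,-11,0,0,0,0,38],[35,-11,0,0,0,0,38],[35,-11,0,0,0,0,38],[35,-11,0,0,0,0,38],[35,-11,0,0,0,0,38],[35,-11,0,0,0,0,38],[35,-11,0,0,0,0,38],[16.6,-5.1,0,0,0,0,38],[0,0,0,0,0,0,38],[0,0,0,0,0,0,38]]]'

```text
time_s: 24.3
ee_pos: [0.4639, 0.1081, 0.0691]
eef_rot: [3.141, -0.0, 1.467]
force: [0.4, -0.7, -0.8]
grip_width: 0.0433
grip_force: 15.0
```

```bash
python3 -c "
from h import *
c=optics.camera('wrist');meas(c,['violet'],.07-.0095+.012)
go(464.3,107.3,13.8,1.465)"
```

```text
violet [316.1 231.1] [464.2 110. ] [463.4 109.1] [46. 52.] 14.5
at [464.  107.4  69. ] [ 3.141 -0.     1.465] t 24.35 turn_z 0.0 shift [-0.   0.3 55.2]
```

Call:
carry_out --plan '[[[-1,0,18,0,0,0,38],[0,0,18,0,0,0,38],[0,0,9,0,0,0,38],[0,0,6,0,0,0,38],[0,0,2,0,0,0,38],[0,0,1.2,0,0,0,38],[0,0,0.7,0,0,0,38],[0,0,0.3,0,0,0,38],[0,0,0,0,0,0,43],[0,0,0,0,0,0,46],[0,0,0,0,0,0,52],[0,0,0,0,0,0,56],[0,0,0,0,0,0,56],[0,0,-10,0,0,0,56],[0,0,-20,0,0,0,56],[0,0,-30,0,0,0,56],[0,0,-30,0,0,0,66],[0,0,-30,0,0,0,66]]]'

```text
time_s: 25.85
ee_pos: [0.4634, 0.1065, 0.1354]
eef_rot: [3.141, -0.0, 1.465]
force: [0.1, 0.0, -0.2]
grip_width: 0.0649
grip_force: 0.0
```

```bash
python3 -c "
from h import *
c=optics.camera('wrist');meas(c,['violet'],.016)
go(674,-186,140,1.465)"
```

```text
violet [316.7 187. ] [464.4 108.2] [464.8 107.6] [49. 45.] 82.9
at [465.8 106.9 141. ] [ 3.134e+00 -2.000e-03  1.465e+00] t 25.9 turn_z -0.0 shift [-269.3  238.     1. ]
```

Call:
carry_out --plan '[[[-13.5,11.9,0,0,0,0,66],[-26.9,23.8,0,0,0,0,66],[-26.9,23.8,0,0,0,0,66],[-26.9,23.8,0,0,0,0,66],[-26.9,23.8,0,0,0,0,66],[-26.9,23.8,0,0,0,0,66],[-26.9,23.8,0,0,0,0,66],[-26.9,23.8,0,0,0,0,66],[-26.9,23.8,0,0,0,0,66],[-26.9,23.8,0,0,0,0,66],[-13.5,11.9,0,0,0,0,66],[0,0,0,0,0,0,66],[0,0,0,0,0,0,66]]]'

```text
time_s: 26.98
ee_pos: [0.6717, -0.1867, 0.133]
eef_rot: [-3.141, -0.0, 1.464]
force: [-0.4, 0.3, 0.1]
grip_width: 0.0657
grip_force: 0.0
```

```bash
python3 -c "
from h import *
c=shot('wrist','w6',(220,100,420,250),4)
m=cv2.inRange(cv2.cvtColor(c['pixels'][100:250,220:420],cv2.COLOR_RGB2HSV),(15,165,40),(35,255,255))
k=max(cv2.findContours(m,0,1)[0],key=cv2.contourArea)[:,0]+[220,100]
print(cv2.boundingRect(k),ray(c,k.mean(0),.02))
go(674,-186,27)"
```

```text
Traceback (most recent call last):
ValueError: max() iterable argument is empty
```

View pics/w6.png

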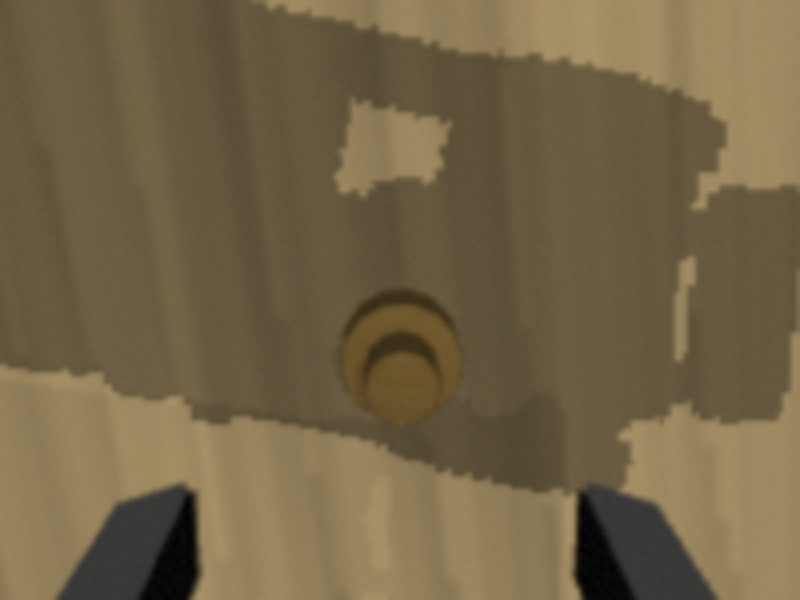

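The knob's top disc is centred at crop (402,382), which is full-frame (320.5,195.5). The body's top rim is centred near (320.3,190.5). Casting both onto their heights.

```bash
python3 -c "
from h import *
c=optics.camera('wrist')
a=ray(c,(320.5,195.5),.046)[0]*1000;b=ray(c,(320.3,190.5),.022)[0]*1000;print(a,b)
go(a[0],a[1],27)"
```

```text
[ 676.20110102 -185.1060367    46.        ] [ 676.22120088 -186.39831501   22.        ]
at [ 671.5 -185.4  133.5] [-3.141 -0.     1.465] t 27.08 turn_z 0.0 shift [  0.8   4.6 106.5]
```

Call:
carry_out --plan '[[[0,4.6,26,0,0,0,60],[0,0,26,0,0,0,54],[0,0,26,0,0,0,50],[0,0,15,0,0,0,46],[0,0,8,0,0,0,42],[0,0,5,0,0,0,40],[0,0,0,0,0,0,30],[0,0,0,0,0,0,14],[0,0,0,0,0,0,14],[0,0,0,0,0,0,14],[0,0,0,0,0,0,14],[0,0,0,0,0,0,14]]]' --squeeze 20

```text
time_s: 28.08
ee_pos: [0.677, -0.1869, 0.0285]
eef_rot: [3.14, 0.0, 1.465]
force: [-1.2, 0.3, 6.0]
grip_width: 0.0196
grip_force: 19.9
```

```bash
python3 -c "
from h import *
print(telemetry.get_obs()['grip_width'])
go(554.2,98.2,100,1.465)"
```

```text
0.019589568336400607
at [ 677.  -186.9   28.5] [3.14  0.    1.465] t 28.08 turn_z -0.0 shift [ 270.6 -152.2  -71.5]
```

Call:
carry_out --plan '[[[0,0,-10,0,0,0,14],[0,0,-25,0,0,0,14],[0,0,-26,0,0,0,14],[0,0,-10.5,0,0,0,14],[15.3,-8.6,0,0,0,0,14],[30,-16.9,0,0,0,0,14],[30,-16.9,0,0,0,0,14],[30,-16.9,0,0,0,0,14],[30,-16.9,0,0,0,0,14],[30,-16.9,0,0,0,0,14],[30,-16.9,0,0,0,0,14],[30,-16.9,0,0,0,0,14],[30,-16.9,0,0,0,0,14],[15.3,-8.6,0,0,0,0,14],[0,0,0,0,0,0,14],[0,0,0,0,0,0,14]]]'

```text
time_s: 29.42
ee_pos: [0.5534, 0.099, 0.0988]
eef_rot: [3.141, 0.0, 1.466]
force: [0.3, -0.1, -2.8]
grip_width: 0.0196
grip_force: 19.9
```

```bash
python3 -c "
from h import *
c=shot('wrist','w7',(220,130,420,280),4)
go(554.2,98.2,56.8,1.465)"
```

```text
at [553.7  98.2  98.7] [3.142 0.    1.465] t 29.47 turn_z 0.0 shift [ 0.1  0.5 41.9]
```

View pics/w7.png

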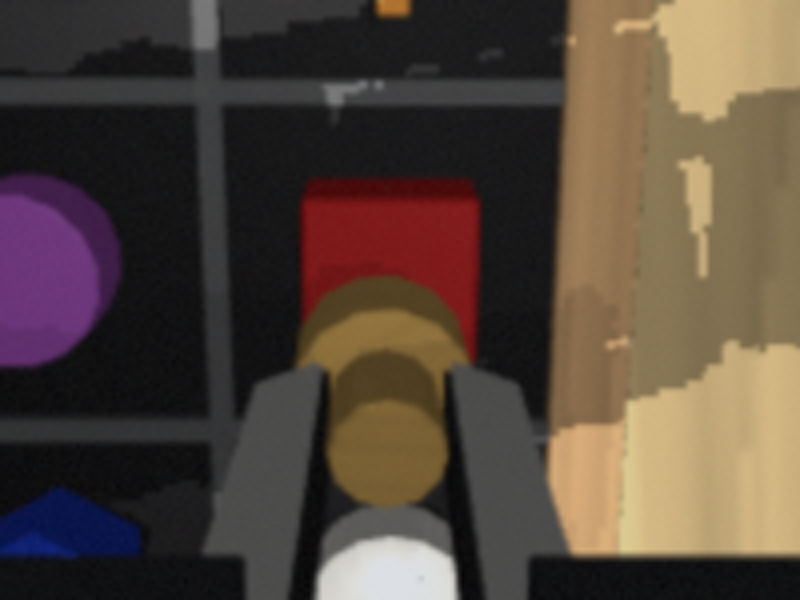

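The weight is held upright over red: the knob is at crop (387,452), with red at (390,270) behind and below it. The closing-direction offset is under 1 mm. Lowering.

Call:
carry_out --plan '[[[0,0.5,14,0,0,0,14],[0,0,12,0,0,0,14],[0,0,7,0,0,0,14],[0,0,4,0,0,0,14],[0,0,2,0,0,0,14],[0,0,1.2,0,0,0,14],[0,0,0.8,0,0,0,14],[0,0,0.6,0,0,0,14],[0,0,0.3,0,0,0,14],[0,0,0,0,0,0,14],[0,0,0,0,0,0,20],[0,0,0,0,0,0,24],[0,0,0,0,0,0,32],[0,0,0,0,0,0,40],[0,0,0,0,0,0,40],[0,0,-15,0,0,0,40],[0,0,-30,0,0,0,40],[0,0,-35,0,0,0,40],[0,0,-35,0,0,0,40],[0,0,0,0,0,0,40]]]'

```text
time_s: 31.13
ee_pos: [0.5564, 0.0987, 0.1789]
eef_rot: [3.132, -0.002, 1.465]
force: [0.9, 0.3, 1.7]
grip_width: 0.0397
grip_force: 0.0
```

Call:
carry_out --plan '[[[-35,0,0,0,0,0,60],[-35,0,0,0,0,0,60],[-35,0,0,0,0,0,60],[-35,0,0,0,0,0,60],[-30,0,-10,0,0,0,60],[-30,0,-10,0,0,0,60],[0,0,0,0,0,0,60],[0,0,0,0,0,0,60]]]'

```text
time_s: 31.8
ee_pos: [0.5329, -0.1016, 0.1921]
eef_rot: [3.141, 0.0, 1.462]
force: [-0.5, 0.7, -1.0]
grip_width: 0.0603
grip_force: 0.0
```

Run:
```python
from h import *
c=shot('wrist','w8');meas(c,['red','blue','green','violet'],.016)
c=shot('top','t2',(240,190,400,280),4.8);q=c["pixels"].copy();c["pixels"][:]=0;c["pixels"][195:275,248:355]=q[195:275,248:355]
meas(c,['red','blue','green','violet'],.016,40)
```

```text
red [314.7  11.8] [552.4  88.6] [553.5  91.2] [18. 44.] 83.8
blue [238.6  84.9] [452.9  21.8] [453.   21.2] [45. 52.] 54.1
violet [232.5   8. ] [460.9 102.2] [460.7 100.2] [20. 45.] 83.8
blue [326.4 251.8] [453.7  19.6] [453.3  19.3] [47. 44.] 89.1
green [270.  247.5] [470. 197.] [470.1 196.9] [42. 62.] 84.0
violet [297.7 249.3] [463.  109.7] [464.  110.4] [47. 46.] 44.4
```

View pics/w8.png

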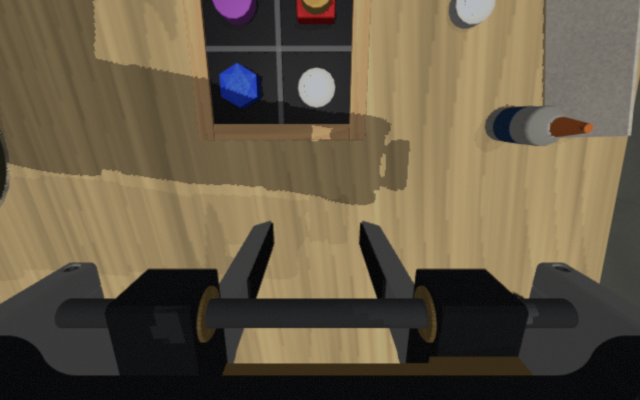

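View pics/t2.png

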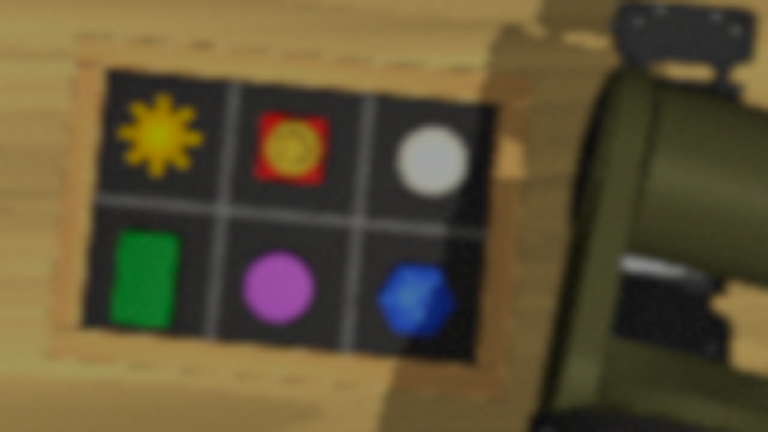

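The top view shows every piece centred in its bay: red at crop (292,148) with the weight in the middle of it, green at (146,278) lengthwise, violet at (279,288) and blue at (416,300). The measured centres are within 4 mm of their targets, so I'm handing in.

```bash
python3 -c "
from station import ctrl
print(ctrl.hand_in())"
```

```text
the job is handed in; nothing more can be done
None
```

The job is handed in at about 32 s on the robot's clock: red, blue, green and violet lie in their bays, measured within about 4 mm of centre, the brass weight stands on the red square, and the glue bottle and jar were not touched; no verdict came back.

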